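# Find the key for the grill counter's cash box

## Robot

A 7-joint arm with a two-finger parallel gripper is mounted at the origin on the work surface. World frame = base frame: x ahead of the robot, y to its left, z up, the work surface at z = 0. Lengths are in m, angles in rad, forces in N, time in s.
With the tool pointing down it reaches from about 0.425 to 1.025 m from the base axis. Payload 9.4 kg.
Tool frame: the origin (TCP) lies between the finger pads; the fingertips stand 11 mm ahead of it and the grasp point (between the pads) lies 8 mm behind it; z points along the fingers, y is the line along which they close (so a half turn about z gives the same grasp; the last joint's range is limited). The gripper opens to 85 mm and grips with 20 to 120 N. Pads are 22 mm wide; open, the fingers measure 114 mm over their backs; the gripper's body (76 mm by 85 mm) begins 54 mm behind the grasp point. The pads swing forward as they close: fully open they stand 13 mm farther back than shut.
Start: joints at [1.26, 0.599, -0.003, 1.599, 0.002, 0.943, -0.08], TCP at [0.168, -0.705, 0.242] pointing down, gripper open.
Joint ranges: [-2.57, 2.57], [-0.35, 1.97], [-1.29, 1.29], [0.11, 2.56], [-1.05, 4.19], [0.11, 1.86], [-2.63, 2.63]. Speed limits (rad/s): [2.22, 2.22, 3.01, 3.01, 3.14, 3.14, 3.14].

## Interface

Orientations are given as a 3x3 rotation matrix whose columns are the frame's x, y, z axes.
In Python, from rig import r, ik, read_camera, camera_info, order gives the robot as it stands. The module is installed in compiled form; this text tells all that it offers. Calls block until the motion is done:
- r.move_pose(position, orientation): joint-space move of the TCP to a pose.
- r.move_l(position, orientation=None, velocity=0.15): straight line of the TCP; orientation=None keeps the orientation; velocity is the mean speed in m/s.
- r.movej(angles): joint-space move.
- r.set_gripper(opening, strength=None): finger opening in m; strength is the grip in N (None keeps the last); returns when the fingers have stopped.
- r.dwell(seconds).
- ik(position, orientation): joint angles nearest the present ones, or None.
- r.state(): the state.
- read_camera(name): name is "scene" or "top" or "wrist"; returns the picture (384x512x3 uint8, blue, green, red); there is no depth.
- camera_info(name): a dict with "K" (3x3 intrinsics, pixels), "cam_to_world" (4x4, takes a point from camera to world coordinates). Camera axes: x right, y up, looking along -z (the intrinsics and any distortion apply to the point x, -y, -z); pixel columns grow to the right and rows downward; lengths in m; the calibration is good to about 2 mm. A picture is of the moment at which its call begins: read the wrist's pose just before it. camera_info takes no time and is no camera call; for the wrist camera it gives the pose at the moment of the call.
A pose or a line that the arm cannot do raises r.IKError and nothing moves.
- order.finish_job(): hands the job in; it is judged then, once.
The state is a dict: "time_s": time; "qpos": joint angles; "joint_vel": joint speeds; "effort": joint torques, N m; "tcp_pos": TCP position; "orientation": TCP orientation; "wrist_force": force on the tool from outside, world axes, zero at the start; "moment": the same for the moment, N m; "grip_width": finger opening in m; "grasp_force": force on a finger pad.
Only numpy, scipy, OpenCV 4.12 (cv2) and the standard library are available. Lean on these libraries where they do the work, as an engineer would, in place of code of your own. Each camera call takes 0.05 s, during which the arm holds its last target. There are 200 camera calls.

## Task

Unlock the grey cash box on the tiled counter: of the three black-handled keys standing there, find the one whose foot fits the slot in the brass lock disc on the lid. Stand it fully home in the slot, turn it clockwise (seen from above) until the disc stops, and leave it standing in the lock.

Things in the scene. Friction and masses are not known exactly. Their poses are not given: they have to be found in the camera images.
- key_flat: The key that fits, upright on the counter: dark steel bar foot 60 (x) x 18 (y) x 16 mm high, on it a black tab handle 26 (x) x 12 (y), 16 to 56 mm above the underside, pinched across the 12 mm. 0.12 kg. Origin: centre of the underside, z up. In the same row, 100 mm or more apart in any order, stand two wrong keys, same handle, that do not enter: disc foot 50 mm, cross foot 60 x 60 mm.
- slot (a point): Centre of the floor of the slot in the 102 mm brass disc amid the lid of a fixed steel box (166 x 226 mm, 80 high; disc top 98 mm above the counter). Slot 74 mm along x, 30 along y, 14 deep, open at the top, z up; it turns with the disc. The flat key goes in either way round, with 7 (x) and 6 mm (y) play each side and 0.2 rad of slack each way; home, its origin is level with this point.
- lock (a joint): Turn of the lock disc in rad about the upright axis through the slot's centre: 0 = locked (start), grows clockwise seen from above, stops at 1.0 (unlocked). Takes about 0.05 N m and stays where it is left.
Mind the look-alikes: they are no part of the job. What is shaped like the key_flat but orange is not meant.

How it is judged:
On the way:
1. the flat-footed key is home in the slot while the lock is not yet turned (z of key_flat in the frame of slot below 0.006 m and horizontal distance between key_flat and slot below 0.01 m and value of joint lock below 0.35 rad), for 0.2 s.
At the end, for the whole second after the job is handed in: The lock disc is turned clockwise by more than 0.75 rad of its 1.0 rad, and the flat-footed key, put home before the disc was turned 0.35 rad, stands at rest in the slot: upright within 0.2 rad, underside less than 6 mm above the slot floor, within 10 mm of its centre (value of joint lock above 0.75 rad and z of key_flat in the frame of slot below 0.006 m and horizontal distance between key_flat and slot below 0.01 m and angle between key_flat's own z axis and vertical below 0.2 rad and linear speed of key_flat below 0.02 m/s); the robot touches nothing.
It also fails if it takes over 42 s, if anything falls off the work surface, if the arm or the gripper's body presses on something with over 40 N, if the wrist force passes 120 N, or if a joint passes its speed limit or range.

## Working session

There is one attempt and no reset: what is moved stays moved. The work goes in short steps, each a Python script; the robot and the scene stay as the last script left them, time stands still between calls to the robot, and variables do not carry over. Pictures are saved under pics/ and viewed, at most 10 in all, crops included, and the job is handed in when it is done.

```bash
mkdir -p pics
python3 - <<'E'
from rig import r, read_camera, camera_info
import cv2, numpy as np
a=read_camera("scene");b=read_camera("top")
cv2.imwrite("pics/s1.png",cv2.resize(a,(800,600)));cv2.imwrite("pics/t1.png",cv2.resize(b,(800,600)))
np.set_printoptions(precision=4,suppress=True)
for n in("scene","top"):
  i=camera_info(n);print(n,{k:v for k,v in i.items()})
s=r.state();print(s["time_s"],s["tcp_pos"],s["orientation"],s["grip_width"])
E
```

```text
scene {'K': array([[452.152 ,   0.    , 255.2525],
       [  0.    , 452.152 , 189.5005],
       [  0.    ,   0.    ,   1.    ]]), 'cam_to_world': array([[-0.2759, -0.6751,  0.6842,  1.3209],
       [ 0.9611, -0.2032,  0.1871,  0.1472],
       [ 0.0128,  0.7092,  0.7049,  0.8759],
       [ 0.    ,  0.    ,  0.    ,  1.    ]])}
top {'K': array([[449.1743,   0.    , 256.5994],
       [  0.    , 449.1743, 200.6952],
       [  0.    ,   0.    ,   1.    ]]), 'cam_to_world': array([[ 0.0038,  0.9913, -0.1312,  0.4512],
       [-1.    ,  0.0029, -0.0069, -0.0618],
       [-0.0064,  0.1312,  0.9913,  0.9971],
       [ 0.    ,  0.    ,  0.    ,  1.    ]])}
0.1 [ 0.1679 -0.7049  0.2415] [[ 0.9728  0.2317 -0.0004]
 [ 0.2317 -0.9728  0.0013]
 [-0.0001 -0.0014 -1.    ]] 0.08512663626598363
```

View pics/s1.png

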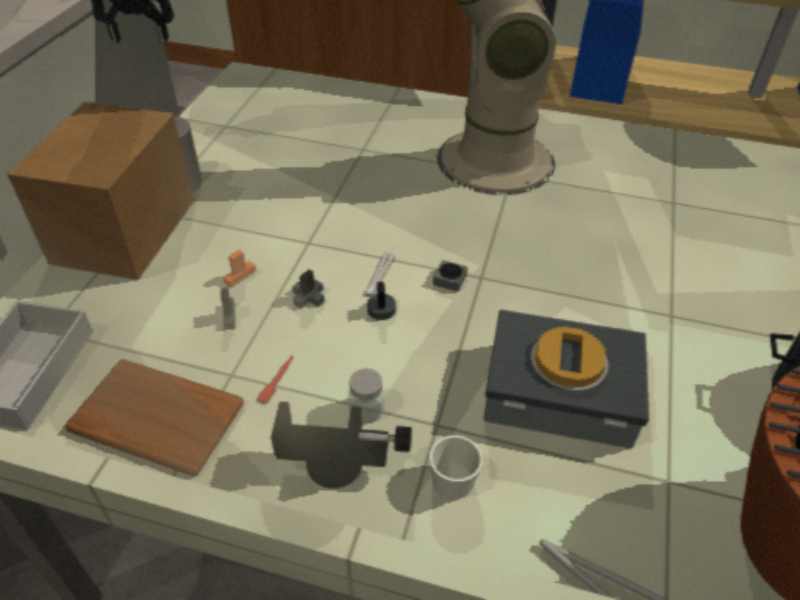

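View pics/t1.png

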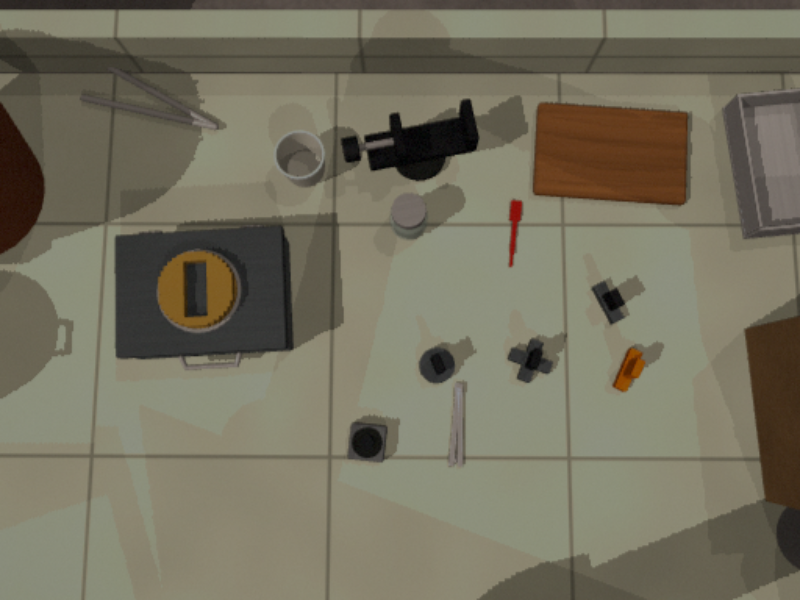

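The scene shows these candidates (top view, 800-px scale):
- disc-foot key at (437,364)
- cross-foot key at (530,360)
- dark bar-foot key at (609,301)
- orange bar key at (628,370)

The dark bar at (609,301), which is (227,308) in the scene view, fits key_flat. The orange one is the look-alike. The slot is at (195,289). I'll confirm with an enlarged crop.

```bash
cat > h.py <<'E'
import numpy as np, cv2
from rig import r, ik, read_camera, camera_info, order
np.set_printoptions(precision=4,suppress=True)
def p2w(px,z,info):
    K,T=info["K"],info["cam_to_world"]; px=np.atleast_2d(px).astype(float)
    d=np.c_[(px[:,0]-K[0,2])/K[0,0],-(px[:,1]-K[1,2])/K[1,1],-np.ones(len(px))]@T[:3,:3].T
    return T[:3,3]+d*((z-T[2,3])/d[:,2])[:,None]
def R(yaw):  # tool down, tool x axis at yaw, closing axis = yaw-90deg
    c,s=np.cos(yaw),np.sin(yaw); return np.array([[c,s,0],[s,-c,0],[0,0,-1.]])
E
python3 - <<'E'
from h import *
a=read_camera("top"); 
k=a[175:215,370:415]; s=a[155:220,95:160]
k=cv2.resize(k,None,fx=9,fy=9,interpolation=cv2.INTER_CUBIC); s=cv2.resize(s,None,fx=6,fy=6,interpolation=cv2.INTER_CUBIC)
h=max(k.shape[0],s.shape[0]); c=np.zeros((h,k.shape[1]+s.shape[1],3),np.uint8); c[:k.shape[0],:k.shape[1]]=k; c[:s.shape[0],k.shape[1]:]=s
cv2.imwrite("pics/c1.png",np.clip(c*1.5,0,255).astype(np.uint8)); print(c.shape)
i=camera_info("top"); f=.64
print(p2w([[609*f,301*f]],.016,i),p2w([[195*f,289*f]],.098,i))
hsv=cv2.cvtColor(a,cv2.COLOR_BGR2HSV)
m=((hsv[...,0]>12)&(hsv[...,0]<30)&(hsv[...,1]>150)&(hsv[...,2]>90)).astype(np.uint8); m[:,:90]=0; m[:,165:]=0
cs=max(cv2.findContours(m,0,2)[0],key=cv2.contourArea); e=cv2.fitEllipse(cs);print(e,p2w([e[0]],.098,i))
E
```

```text
(390, 795, 3)
[[ 0.5998 -0.3485  0.016 ]] [[0.6017 0.2124 0.098 ]]
((124.62610626220703, 184.60350036621094), (46.94285202026367, 48.82114028930664), 46.51789093017578) [[0.6024 0.2128 0.098 ]]
```

View pics/c1.png

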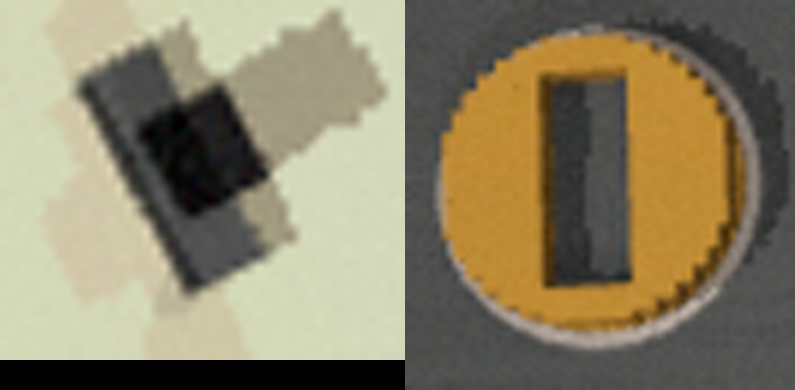

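The crop shows a plain bar foot with a black tab, long axis about 28° from world x, at crop (175,165). The slot is along x at crop (588,180). I'll hover over the key for a near look with the wrist camera.

Run:
```python
from h import *
i=camera_info("top")
c=np.array([[80,88],[155,42],[270,240],[188,292]])/9+[370,175]-.5
w=p2w(c,.016,i);print(w[:,:2],w.mean(0),np.linalg.norm(np.diff(w,axis=0),axis=1))
k=w.mean(0);yaw=.487
for o in (0,np.pi,-np.pi):
  for p,y in (([k[0],k[1],.2],yaw),([.602,.212,.2],0),([.602,.212,.15],-1.05)):
    q=ik(p,R(y+o));print(o,None if q is None else np.array(q))
s=r.state();print(s["qpos"])
r.move_pose([k[0],k[1],.22],R(yaw))
s=r.state();info=camera_info("wrist");a=read_camera("wrist")
cv2.imwrite("pics/w1.png",a);np.savez("w1.npz",a=a,**info);print(info,s["tcp_pos"],s["time_s"])
```

```text
[[ 0.6185 -0.3241]
 [ 0.63   -0.3428]
 [ 0.5809 -0.3692]
 [ 0.5681 -0.3488]] [ 0.5994 -0.3462  0.016 ] [0.022  0.0557 0.0241]
0 [ 0.4885  0.6025 -0.0735  1.7154  0.0567  0.8258 -0.6943]
0 [-0.313   0.546  -0.171   1.8393  0.1277  0.7669 -2.1226]
0 [-0.9706  0.7965  0.9219  1.9198 -0.8413  0.8697 -2.2216]
3.141592653589793 [ 1.0551  0.8458 -1.1032  1.6764  0.8197  1.1534  1.7833]
3.141592653589793 [ 0.1571  0.7136 -0.9477  1.8087  0.6895  0.9892  0.4919]
3.141592653589793 [-0.0196  0.6786 -0.6346  1.8573  0.5523  0.7886 -0.429 ]
-3.141592653589793 [ 1.0551  0.8458 -1.1032  1.6764  0.8197  1.1534  1.7833]
-3.141592653589793 [ 0.1571  0.7136 -0.9477  1.8087  0.6895  0.9892  0.4919]
-3.141592653589793 [-0.0196  0.6786 -0.6346  1.8573  0.5523  0.7886 -0.429 ]
[ 1.2603  0.6    -0.0025  1.6     0.0018  0.9429 -0.0798]
{'K': array([[338.1498,   0.    , 253.6971],
       [  0.    , 338.1498, 194.706 ],
       [  0.    ,   0.    ,   1.    ]]), 'cam_to_world': array([[ 0.465 ,  0.8423,  0.2727,  0.6687],
       [-0.8853,  0.4421,  0.1441, -0.3119],
       [ 0.0008, -0.3084,  0.9512,  0.3498],
       [ 0.    ,  0.    ,  0.    ,  1.    ]])} [ 0.5985 -0.3479  0.2201] 2.175
```

View pics/w1.png

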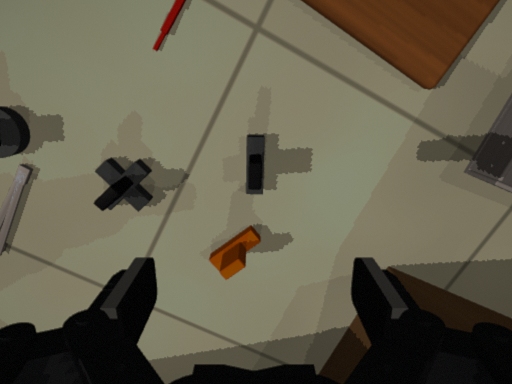

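The wrist view shows the flat key at (256,165), its foot upright in the image between rows 135 and 194. The cross key is at (123,185) and the orange one at (235,252). I'll refine the measurement and plan the grasp with the tool turned by pi, which gives a comfortable wrist.

Run:
```python
from h import *
d=np.load("w1.npz");a=d["a"];info={"K":d["K"],"cam_to_world":d["cam_to_world"]}
g=a[120:210,232:285].max(2); 
m=(cv2.GaussianBlur(g,(3,3),0)<75).astype(np.uint8)
n,l,st,ce=cv2.connectedComponentsWithStats(m);j=1+np.argmax(st[1:,4]);print(st[j]+[232,120,0,0,0],np.unique(g[::6,::6]))
ys,xs=np.nonzero(l==j);rect=cv2.minAreaRect(np.c_[xs,ys].astype(np.float32)+[232,120]);b=cv2.boxPoints(rect);print(rect);b=b[np.argsort(b[:,1])]
near=p2w([b[:2].mean(0)],0,info)[0];far=p2w([b[2:].mean(0)],.016,info)[0]
k=(near+far)/2;v=near-far;print(near,far,k,np.linalg.norm(v[:2]),np.arctan2(v[1],v[0]))
yaw=np.arctan2(v[1],v[0])
for p,y in (([k[0],k[1],.12],yaw),([k[0],k[1],.03],yaw),([.602,.212,.2],0),([.602,.212,.12],0),([.602,.212,.12],-1.05)):
    q=ik(p,R(y+np.pi));print(None if q is None else np.array(q))
```

```text
[ 246  134   20   60 1054] [  2   5   6   9  13  14  15  16  23  25  27  30  39  40  41  42  44  45
  46  50  94  95  96  97 113 116 123 124 125 126 127 128 129 130 132 133
 134 135 136]Traceback (most recent call last):
  File "<stdin>", line 6, in <module>
cv2.error: OpenCV(4.12.0) /io/opencv/modules/imgproc/src/convhull.cpp:143: error: (-215:Assertion failed) total >= 0 && (depth == CV_32F || depth == CV_32S) in function 'convexHull'
```

```bash
cat > g.py <<'E'
from h import *
d=np.load("w1.npz");a=d["a"];info={"K":d["K"],"cam_to_world":d["cam_to_world"]}
g=a[120:210,232:285].max(2)
m=(cv2.GaussianBlur(g,(3,3),0)<75).astype(np.uint8)
n,l,st,ce=cv2.connectedComponentsWithStats(m);j=1+np.argmax(st[1:,4])
ys,xs=np.nonzero(l==j);rect=cv2.minAreaRect((np.c_[xs,ys]+[232,120]).astype(np.float32));b=cv2.boxPoints(rect);b=b[np.argsort(b[:,1])]
near=p2w([b[:2].mean(0)],0,info)[0];far=p2w([b[2:].mean(0)],.016,info)[0]
k=(near+far)/2;v=near-far;L=np.linalg.norm(v[:2]);yaw=np.arctan2(v[1],v[0]);print(rect,k,L,yaw)
assert .054<L<.066 and abs(yaw-.487)<.1
r.move_pose([k[0],k[1],.15],R(yaw+np.pi))
r.set_gripper(.045,30)
s=r.state();print(s["tcp_pos"],s["qpos"],s["time_s"],s["grip_width"])
r.move_l([k[0],k[1],.032],velocity=.12)
s=r.state();print(s["tcp_pos"],s["wrist_force"])
r.set_gripper(0,40)
s=r.state();print(s["tcp_pos"],s["grip_width"],s["grasp_force"],s["wrist_force"])
r.move_l([k[0],k[1],.2],velocity=.15);r.dwell(.2)
s=r.state();print(s["tcp_pos"],s["grip_width"],s["grasp_force"],s["wrist_force"],s["time_s"])
np.save("k.npy",[*k,yaw])
cv2.imwrite("pics/w2.png",read_camera("wrist"))
E
python3 g.py
```

```text
((255.4771270751953, 163.57400512695312), (18.123558044433594, 59.199371337890625), 1.2188751697540283) [ 0.6013 -0.3496  0.008 ] 0.05875740972684925 0.46155805853201914
[ 0.6013 -0.3496  0.15  ] [ 0.9582  0.8177 -0.8811  1.7109  0.7433  0.9823  1.8265] 4.8583 0.044680437378075394
[ 0.6019 -0.3497  0.0328] [-0.0904 -0.2888  0.7917]
[ 0.6015 -0.3498  0.0326] 0.01169513509091016 45.12122869491577 [-0.6088 -0.8596  4.4337]
[ 0.6011 -0.3495  0.1991] 0.011702227190499443 44.42672073841095 [-0.1299  0.0907 -0.9323] 7.85
```

View pics/w2.png

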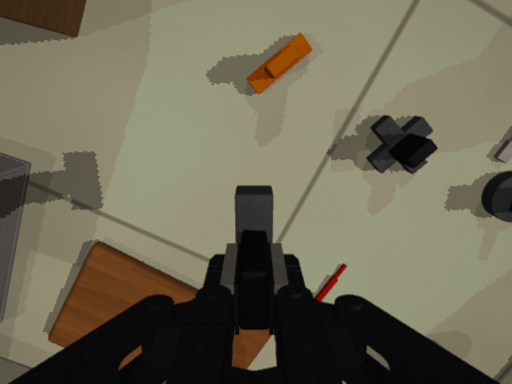

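The key is held square between the pads, with its foot end at (254,186), and the grip width is 11.7 mm. I'll look at the slot from near with the hand offset, and compute the key's offset in the hand.

Run:
```python
from h import *
i=camera_info("top")
c=np.array([[540,75],[628,75],[632,282],[547,285]])-[405,0.];c=c/6+[95,155]-.5;w=p2w(c,.098,i);print("top slot",w[:,:2],w.mean(0))
info=camera_info("wrist");s=r.state();e=p2w([[235.5,186],[272.5,186]],s["tcp_pos"][2]-.0326,info)
e1=p2w([[235.5,186],[272.5,186]],s["tcp_pos"][2]-.0166,info)
for E in (e,e1): print("end in tool",((E-s["tcp_pos"])@s["orientation"]))
r.move_pose([.602,-.05,.24],R(np.pi+.2))
r.move_pose([.69,.212,.24],R(np.pi)); r.dwell(.2)
s=r.state();info=camera_info("wrist");a=read_camera("wrist");print(s["tcp_pos"],s["qpos"],s["time_s"],s["grip_width"])
cv2.imwrite("pics/w3.png",a);np.savez("w3.npz",a=a,**info)
hsv=cv2.cvtColor(a,cv2.COLOR_BGR2HSV)
m=((hsv[...,0]>12)&(hsv[...,0]<30)&(hsv[...,1]>150)&(hsv[...,2]>60)).astype(np.uint8)
cs=max(cv2.findContours(m,0,2)[0],key=cv2.contourArea);e=cv2.fitEllipse(cv2.convexHull(cs));print(e,p2w([e[0]],.098,info))
```

```text
top slot [[0.6388 0.2299]
 [0.6389 0.1999]
 [0.5678 0.1957]
 [0.5667 0.2244]] [0.6031 0.2125 0.098 ]
end in tool [[ 0.0308 -0.0101  0.0326]
 [ 0.0308  0.0084  0.0326]]
end in tool [[ 0.0355 -0.0092  0.0166]
 [ 0.0355  0.0075  0.0166]]
[0.6905 0.2097 0.24  ] [ 0.0829  0.7129 -0.7929  1.5768  0.5545  1.0894  0.7169] 10.3333 0.011599876503567632
((257.399658203125, 69.6307144165039), (131.94207763671875, 140.66180419921875), 1.384433388710022) [[0.6007 0.2117 0.098 ]]
```

View pics/w3.png

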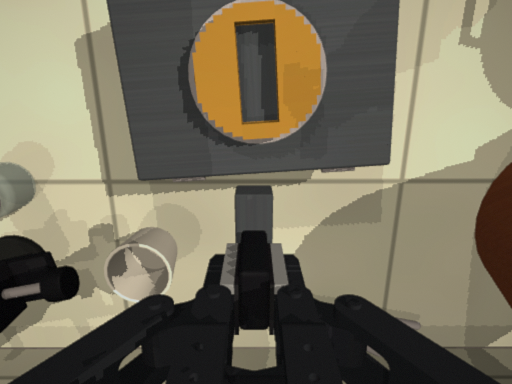

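The slot appears with corners at (235,21), (274,20), (279,121) and (242,124), and the disc centre is at about (257,70). Next I'll compute its pose, then insert.

```bash
cat > ins.py <<'E'
from h import *
d=np.load("w3.npz");info={"K":d["K"],"cam_to_world":d["cam_to_world"]}
w=p2w([[235,21],[274,20],[279,121],[242,124]],.098,info)
c=w.mean(0);v=(w[2]+w[3]-w[0]-w[1])/2;yaw=np.arctan2(v[1],v[0])
print(w[:,:2],c,np.linalg.norm(v),yaw)
S=(c[:2]+[.6007,.2117]+np.array([.6028,.2127]))/ [3,3] if False else (c[:2]+[.6007,.2117]+[.6028,.2127])/3
assert abs(yaw)<.12 and np.linalg.norm(v)<.08
Rt=R(yaw+np.pi); off=Rt@np.array([.0008,-.0009,0])
P=S-off[:2]; print("S",S,"P",P)
np.save("P.npy",[*P,yaw,*S])
r.move_l([*P,.20],Rt,velocity=.15)
r.move_l([*P,.14],Rt,velocity=.1);r.dwell(.15)
s=r.state();print(s["tcp_pos"],s["wrist_force"],s["time_s"])
for z in np.arange(.134,.1139,-.004):
    r.move_l([*P,z],Rt,velocity=.05)
    s=r.state();f=s["wrist_force"];print(z,s["tcp_pos"],f)
    if np.linalg.norm(f)>8: break
cv2.imwrite("pics/s%d.png"%(s["time_s"]*10),cv2.resize(read_camera("scene")[190:300,290:430],None,fx=5,fy=5,interpolation=cv2.INTER_CUBIC))
print("pics/s%d.png"%(s["time_s"]*10),s["time_s"])
E
python3 ins.py
```

```text
[[0.5676 0.1955]
 [0.567  0.2237]
 [0.6388 0.2288]
 [0.6411 0.1995]] [0.6036 0.2119 0.098 ] 0.0727905362470667 0.062110499095254505
S [0.6024 0.2121] P [0.6031 0.213 ]
[0.6035 0.2133 0.1408] [-0.5431 -0.008  -1.6885] 12.075
0.134 [0.603  0.2128 0.1338] [-0.2432 -0.597  -1.2189]
0.13 [0.603  0.213  0.1297] [-0.2367 -0.0458 -1.0737]
0.126 [0.603  0.213  0.1257] [-0.2707  1.0147 -0.9272]
0.122 [0.603  0.2129 0.1217] [ 0.0425 -0.0005 -0.5178]
0.118 [0.603  0.213  0.1177] [ 0.1927  0.0966 -1.1229]
0.11399999999999999 [0.6036 0.2134 0.1161] [-5.3197 -3.6366 18.1244]
pics/s135.png 13.5917
```

Contact came at TCP z 0.1161, against 0.1166 expected for home, so the key is on the slot floor. I'll ease the pressure, hold, then turn clockwise while watching the moment.

```bash
cat > turn.py <<'E'
from h import *
px,py,yaw,sx,sy=np.load("P.npy");t=np.array([.0008,-.0009,0])
def go(th,v):
    Rt=R(yaw+np.pi-th);p=np.array([sx,sy,.1160])-Rt@t
    r.move_l(p,Rt,velocity=v)
go(0,.05);r.dwell(.3);s=r.state();print(s["tcp_pos"],s["wrist_force"],s["moment"],s["time_s"])
print(ik([sx,sy,.116],R(yaw+np.pi-1.25)))
for th in np.arange(.1,1.21,.1):
    q0=np.array(s["qpos"]);go(th,.01)
    s=r.state();print("%.2f"%th,s["tcp_pos"],s["wrist_force"],s["moment"],"%.2f"%s["time_s"],"%.2f"%s["qpos"][6])
    if np.linalg.norm(s["wrist_force"])>25 or abs(s["moment"][2])>.6: break
cv2.imwrite("pics/t2.png",cv2.resize(read_camera("top")[145:230,80:180],None,fx=6,fy=6,interpolation=cv2.INTER_CUBIC))
E
python3 turn.py
```

```text
[0.6033 0.2132 0.1163] [-1.195  -1.6995  6.6977] [-0.2156  0.1001 -0.0378] 14.1917
[-0.1566  0.6796 -0.4159  1.8861  0.425   0.6636 -0.4471]
0.10 [0.6034 0.2135 0.1163] [-1.1676  0.5444  4.2455] [ 0.114   0.021  -0.0309] 14.44 0.47
0.20 [0.6035 0.2134 0.1162] [-0.3414  0.749   5.6285] [0.2496 0.0666 0.0202] 14.69 0.39
0.30 [0.6035 0.2133 0.1162] [-0.4574  1.5643  5.8485] [ 0.3408  0.0323 -0.0004] 14.94 0.32
0.40 [0.6035 0.2131 0.1162] [-1.325   1.9879  5.9991] [ 0.3684  0.0487 -0.0066] 15.19 0.24
0.50 [0.6036 0.2129 0.1162] [-1.0677  2.0006  8.7741] [0.39   0.0501 0.0612] 15.44 0.16
0.60 [0.6037 0.2128 0.1162] [-0.1921  2.2804  6.8953] [0.3616 0.0731 0.0532] 15.69 0.08
0.70 [0.6037 0.2126 0.1162] [-1.0444  2.155   7.0542] [ 0.3528  0.0747 -0.0377] 15.94 0.00
0.80 [0.6037 0.2125 0.1162] [-0.5504  1.8758  7.5413] [ 0.2782 -0.0166 -0.016 ] 16.19 -0.08
0.90 [0.6038 0.2122 0.1162] [-1.7837  2.5934  6.3158] [ 0.2576  0.0735 -0.0286] 16.44 -0.16
1.00 [0.6038 0.212  0.1162] [-0.7194  1.5736  8.7613] [ 0.2022  0.0505 -0.0498] 16.69 -0.23
1.10 [0.6038 0.2118 0.1162] [-0.5812  1.5249  7.6153] [ 0.1522 -0.0201 -0.0118] 16.94 -0.31
1.20 [0.6038 0.2115 0.1162] [-2.0405  1.6021  8.17  ] [ 0.0246  0.0058 -0.0428] 17.19 -0.38
```

```bash
sleep 0.1
sed -i 's/^go(0,.05).*$/s=r.state()/; s/np.arange(.1,1.21,.1)/(1.25,1.3,1.35)/; s/>.6: break/>.3: break/; /^cv2/d; /^print(ik/d' turn.py
echo 'a=read_camera("scene")[180:300,290:430];b=read_camera("top")[145:230,80:180]
a=cv2.resize(a,(400,343),interpolation=2);b=cv2.resize(b,(400,343),interpolation=2);cv2.imwrite("pics/x1.png",np.hstack([a,b]))' >> turn.py
python3 turn.py
```

```text
1.25 [0.6038 0.2115 0.1162] [-0.7066 -0.0951  8.0253] [-0.036  -0.1194  0.7304] 17.49 -0.42
```

View pics/x1.png

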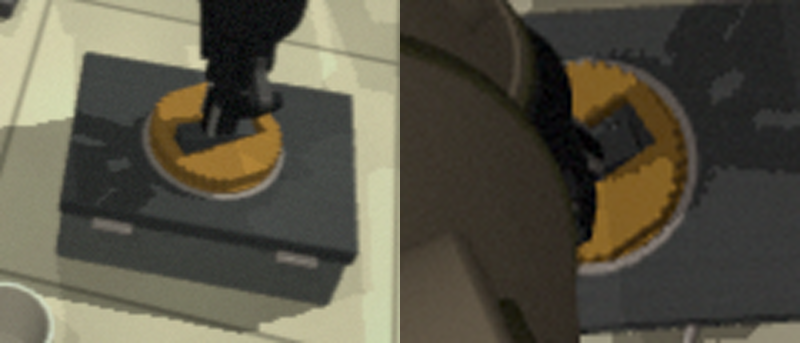

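The pictures show the slot turned about 57° at (218,130) left and (620,140) right, and the 0.73 N m moment means the stop is reached. I'll ease back slightly, release, rise and check.

Run:
```python
from h import *
px,py,yaw,sx,sy=np.load("P.npy");t=np.array([.0008,-.0009,0])
Rt=R(yaw+np.pi-1.21);p=np.array([sx,sy,.1162])-Rt@t
r.move_l(p,Rt,velocity=.01);r.dwell(.2)
s=r.state();print(s["wrist_force"],s["moment"])
r.set_gripper(.035);r.dwell(.2)
r.move_l([p[0],p[1],.25],velocity=.1)
r.move_l([p[0],p[1]-.2,.28],velocity=.25);r.dwell(.3)
s=r.state();print(s["wrist_force"],s["time_s"],s["tcp_pos"])
a=read_camera("scene")[180:300,290:430];b=read_camera("top")[145:230,80:180]
a=cv2.resize(a,(400,343),interpolation=2);b=cv2.resize(b,(400,343),interpolation=2);cv2.imwrite("pics/x2.png",np.hstack([a,b]))
```

```text
[0.1591 0.7932 6.6516] [ 0.0609 -0.0555  0.0778]
[0.3703 0.0959 0.5576] 21.3417 [0.6035 0.0129 0.2799]
```

View pics/x2.png

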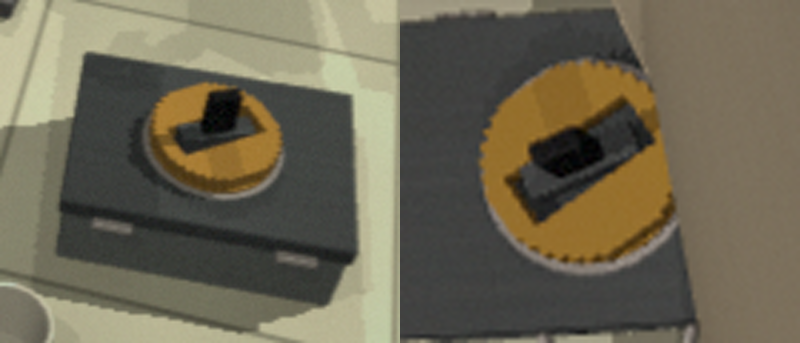

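The key stands upright at (222,110) left and (565,150) right. It is down in the slot, the slot is turned about 57° (around 1 rad), and the gripper is clear. I'm handing the job in.

```bash
python3 -c "
from h import *
print(order.finish_job())"
```

```text
the job is handed in; nothing more can be done
None
```

The flat key is home in the slot, the lock disc is turned clockwise to its stop (about 1 rad), the key is left standing upright with the gripper clear, and the job was handed in at about 21 s; no verdict was returned.

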